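# Get the label printer ready after a roll change

### The job

A new roll of labels has just been put in the label printer. Using only the closed fingertips, push the printer's open cover down until its catch clicks shut, then switch the printer on by pressing the front end (white bar) of the red power rocker, and last press the green feed key, hold it fully down for two seconds so that the printer measures the labels, and let go. Never press the yellow or the white key, do not force, shove or lift the printer, and leave everything else on the bench as it stands.

Things in the scene. Friction and masses are not known exactly. Their poses are not given: they have to be found in the camera images.
- printer: Label printer, loose on rubber feet, 260 (x) x 235 (y) x 150 mm high, 3.5 kg. Origin: centre of underside; front (label exit) faces -x, to the robot; z up. y -118 to +32 mm: media bay under the hinged cover. y +32 to +118 mm: solid column, its level top (150 mm up) the control panel: from the front the green key, the yellow and white keys side by side, a dark display, the red rocker.
- cover (a joint): Angle of the dark cover with smoked window (hinge to front edge 211 mm, 148 mm wide), rad: 0 = shut, level, top 150 mm up; grows as the front edge rises. Starts open at 0.5 to 0.85; friction keeps it where left (1 to 4 N moves it). A spring catch between 0.075 and 0.035 needs about 10 N down at the blue mark; with less it stays ajar at about 0.07. Past it: snaps to 0, a hard stop.
- cover_press (a point): Where to push the cover: centre of its blue mark (16 x 40 mm) at the middle of the front edge, on the outer (upper) face, 192 mm from the hinge axis and 10 mm above the plane through it. Moves and tilts with the cover: the point's z is the outer face's normal, its -x points to the front edge, 20 mm away.
- cover_hinge (a point): Point on the cover's hinge axis, in the middle of the cover's width, at the rear of the bay, 140 mm above the bench; fixed in the printer, axes as the printer's. The axis runs along the printer's y.
- power (a joint): Angle of the red power rocker (34 mm along the printer's x, 24 mm wide), rad: 0 = off (front end standing up, about 12 mm above the panel), 0.4 = on (front end down). V-shaped top: the front half lies level when on. Snap action: pressing the front half takes about 5 N, after half way it flips over by itself and stays at 0.37 to 0.4.
- power_on (a point): Where to press the rocker to switch on: middle of its front half (the half with the white bar, towards the printer's front), 11 mm ahead of the pivot. It sinks about 4 mm straight down as the rocker goes on.
- feed (a joint): Travel of the green feed key, m: 0 = up, 0.004 = fully down; spring return, 3 N to start moving, 6 N fully down. Its top remains 2 mm above the panel when fully down.
- feed_top (a point): Centre of the top of the green feed key (28 x 28 mm, white arrow towards the printer's front), 6 mm above the panel when up.
- pause (a joint): Travel of the yellow pause key, m, as the feed key's. Not to be pressed.
- pause_top (a point): Centre of the top of the yellow pause key (20 x 20 mm, two black bars), 48 mm behind the feed key and 21 mm to its left, 6 mm above the panel.
- cancel (a joint): Travel of the white cancel key, m, as the feed key's. Not to be pressed.
- cancel_top (a point): Centre of the top of the white cancel key (20 x 20 mm, red cross), 48 mm behind the feed key and 21 mm to its right, 6 mm above the panel.
- paper_cup: White paper cup, 74 mm across the rim, 92 mm high, empty and light, right of the printer. Origin: centre of its underside.
- spare_roll: Spare roll of white labels standing on end left of the printer, 90 mm across, 100 mm high. Origin: centre of its underside.
- tape_roll: Roll of brown packing tape lying flat right of the printer, 104 mm across, 48 mm high. Origin: centre of its underside.
- cutter: Yellow box cutter lying left of the printer, about 150 x 26 x 14 mm along its x. Origin: underside, middle of the handle.
- green_bin: Dark green stacking bin with turned parts, 160 x 125 x 100 mm. Origin: centre of its underside.
- red_bin: Red stacking bin with turned parts, 160 x 125 x 100 mm. Origin: centre of its underside.
- carton: Small taped cardboard carton, 120 x 100 x 60 mm, at the right of the bench. Origin: centre of its underside.
- scanner: Grey and black hand-held barcode scanner lying at the left of the bench, about 165 x 66 x 50 mm along its x. Origin: on the bench, near its middle.

How it is judged:
By the outcome, as a careful person would: the job done as asked, in the order asked, and still so for the second after the job is handed in, with the robot touching nothing.
It also fails if it takes over 51 s, if anything falls off the work surface, if the arm or the gripper's body presses on something with over 40 N, if the wrist force passes 120 N, or if a joint passes its speed limit or range.

### The arm

A 7-joint arm with a two-finger parallel gripper is mounted at the origin on the work surface. World frame = base frame: x ahead of the robot, y to its left, z up, the work surface at z = 0. Lengths are in m, angles in degrees, forces in N, time in s.
With the tool pointing down it reaches from about 0.35 to 0.775 m from the base axis. Payload 3.1 kg.
Tool frame: the origin (TCP) lies on the centre line of the jaws, within the pads' length; the fingertips stand 17 mm ahead of it and the grasp point (between the pads) lies 2 mm behind it (robot.tip_reach is the distance from the TCP to the fingertips, in m); z points along the fingers, y is the line along which they close (so a half turn about z gives the same grasp; the last joint's range is limited). The gripper opens to 85 mm and grips with 20 to 120 N. Pads are 22 mm wide; open, the fingers measure 114 mm over their backs; the gripper's body (76 mm by 85 mm) begins 54 mm behind the grasp point. The pads swing forward as they close: fully open they stand 13 mm farther back than shut.
Start: joints at [-69.826, 17.813, 0.802, 86.603, -0.252, 75.585, -1.558], TCP at [0.211, 0.508, 0.248] pointing down, gripper open.
Joint ranges: [-154.91, 154.91], [-16.99, 109.72], [-72.82, 74.43], [7.12, 147.25], [-82.49, 262.49], [11.32, 116.49], [-174.64, 174.64]. Speed limits (degrees/s): [159.86, 159.86, 180, 180, 180, 180, 180].

### API

Orientations are given as [roll, pitch, yaw] about the fixed x, y, z axes, in that order (R = Rz(yaw) Ry(pitch) Rx(roll)).
In Python, from station import robot, fingers, vision, workorder, recognise gives the robot as it stands. Calls block until the motion is done:
- robot.move_to(position, orientation): joint-space move of the TCP to a pose.
- robot.line_to(position, orientation=None, velocity=0.15, f_stop=None): straight line of the TCP; orientation=None keeps the orientation; velocity is the mean speed in m/s. With f_stop (N) it stops when the force on the tool has changed by that much, and returns True; else False.
- robot.move_j(angles): joint-space move.
- fingers.gripper_to(opening, force=None): opening from 0.0 (shut) to 1.0 (fully open); force is the grip in N (None keeps the last); returns when the fingers have stopped.
- robot.pause(seconds).
- robot.inverse_kinematics(position, orientation): joint angles nearest the present ones, or None.
- vision.grab_frame(name): name is "scene" or "top" or "wrist"; returns the picture (384x512x3 uint8, red, green, blue); there is no depth.
- vision.calibration(name): a dict with "mtx" (3x3 intrinsics, pixels), "k1" (the pictures are not rectified: a ray, as slopes to the right and down, at radius r is drawn at 1 + k1 r^2 times it, then the intrinsics apply), "extrinsics" (4x4, takes a point from world to camera coordinates); the wrist camera has in their place "T_tool_cam" (4x4, takes a point from camera to tool coordinates, whose origin is the TCP and whose axes are the flange's). Camera axes: x right, y up, looking along -z (the intrinsics and any distortion apply to the point x, -y, -z); pixel columns grow to the right and rows downward; lengths in m; the calibration is good to about 2 mm. A picture is of the moment at which its call begins: read the wrist's pose just before it. calibration takes no time and is no camera call.
A pose or a line that the arm cannot do raises robot.PlanningError and nothing moves.
- workorder.close_job(): hands the job in; it is judged then, once.
Trained networks look in the newest picture that a camera, given by its name, has taken for a name from the list of things; names that differ only in an ending like _2 or _b are one class to them, and where a whole thing is asked for, a point or a joint stands for the part that bears it (a point fixed in the world has none). Each returns a list of dicts, best first, with "p" (0 to 1); they miss things now and then, are a little off and sometimes report something else, mostly with a low value. They report only what shows in the picture. A call takes as long as a camera call.
- recognise(label, camera): "rect" ([centre column, centre row, width, height] in pixels, round what is visible of it).
Readings, each from a call of its own:
- robot.current_time_s(): time.
- robot.current_joint_positions(): joint angles.
- robot.current_dq(): joint speeds.
- robot.current_joint_torque(): joint torques, N m.
- robot.current_tool_pos(): TCP position.
- robot.current_eef_rot(): TCP orientation.
- robot.current_contact_force(): force on the tool from outside, world axes, zero at the start.
- robot.current_torque(): the same for the moment, N m.
- robot.current_finger_gap(): opening from 0.0 (shut) to 1.0 (fully open).
- robot.current_gripper_force(): force on a finger pad.
Only numpy, scipy, OpenCV 4.12 (cv2) and the standard library are available. Lean on these libraries where they do the work, as an engineer would, in place of code of your own. Each camera call takes 0.05 s, during which the arm holds its last target. There are 200 camera calls.

## Working session

There is one attempt and no reset: what is moved stays moved. The work goes in short steps, each a Python script; the robot and the scene stay as the last script left them, time stands still between calls to the robot, and variables do not carry over. Pictures are saved under pics/ and viewed, at most 10 in all, crops included, and the job is handed in when it is done.

```bash
ls; mkdir -p pics
python3 - <<'E'
from station import robot, fingers, vision, workorder, recognise
import cv2,numpy as np
for c in ("scene","top"):
    im=vision.grab_frame(c); cv2.imwrite(f"pics/{c}0.png",cv2.resize(im[:,:,::-1],(800,600),interpolation=cv2.INTER_CUBIC))
    k=vision.calibration(c); print(c,k)
    for n in ("printer","cover_press","power_on","feed_top","pause_top","cancel_top","power"):
        print(n,[(np.round(d["rect"],1).tolist(),round(d["p"],2)) for d in recognise(n,c)[:2]])
print(robot.current_time_s(), robot.tip_reach, vision.calibration("wrist"))
E
```

```text
pics
scene {'mtx': array([[497.43534436,   0.        , 260.36270061],
       [  0.        , 497.43534436, 196.74364899],
       [  0.        ,   0.        ,   1.        ]]), 'k1': -0.0765030316468523, 'extrinsics': array([[-2.81954387e-01,  9.59427786e-01, -2.16082583e-04,
         1.70486608e-01],
       [-7.48410796e-01, -2.19800276e-01,  6.25754840e-01,
         3.43343049e-01],
       [ 6.00319086e-01,  1.76596041e-01,  7.80019765e-01,
        -2.07759180e+00],
       [ 0.00000000e+00,  0.00000000e+00,  0.00000000e+00,
         1.00000000e+00]])}
printer [([255.5, 194.3, 52.4, 68.2], 0.68), ([267.1, 212.8, 78.6, 104.1], 0.58)]
cover_press [([255.3, 191.4, 56.0, 70.2], 0.97), ([131.3, 194.2, 43.7, 39.0], 0.66)]
power_on [([294.6, 222.3, 6.6, 7.3], 0.48)]
feed_top []
pause_top [([202.4, 247.4, 39.2, 32.4], 0.38)]
cancel_top [([415.9, 253.1, 55.0, 23.5], 0.28)]
power []
top {'mtx': array([[428.96216443,   0.        , 251.76116699],
       [  0.        , 428.96216443, 190.10265065],
       [  0.        ,   0.        ,   1.        ]]), 'k1': -0.15819248593579135, 'extrinsics': array([
[... 487 characters left out ...]
 3.0, 8.0], 0.53)]
cancel_top [([224.6, 198.7, 7.1, 7.3], 0.57)]
power [([209.4, 163.6, 5.9, 8.7], 0.47), ([242.1, 182.7, 94.3, 97.6], 0.28)]
0.8 0.017 {'mtx': array([[323.68795797,   0.        , 254.49699616],
       [  0.        , 323.68795797, 189.49051389],
       [  0.        ,   0.        ,   1.        ]]), 'k1': -0.0057093205437774444, 'T_tool_cam': array([[-7.74024539e-04,  9.48559139e-01,  3.16599053e-01,
         8.22232368e-02],
       [ 9.99999623e-01,  6.10006686e-04,  6.17174400e-04,
         2.62412890e-04],
       [ 3.92298878e-04,  3.16599411e-01, -9.48559254e-01,
        -1.26019712e-01],
       [ 0.00000000e+00,  0.00000000e+00,  0.00000000e+00,
         1.00000000e+00]])}
```

View pics/top0.png

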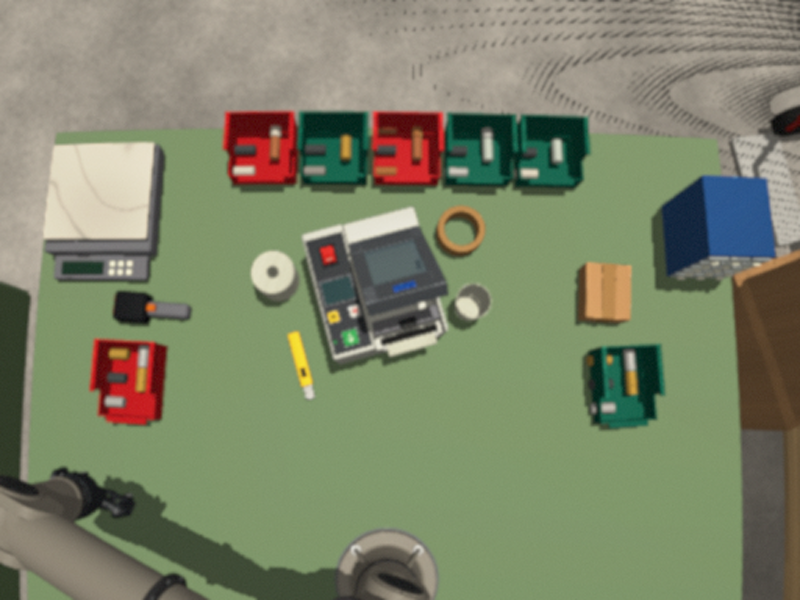

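View pics/scene0.png

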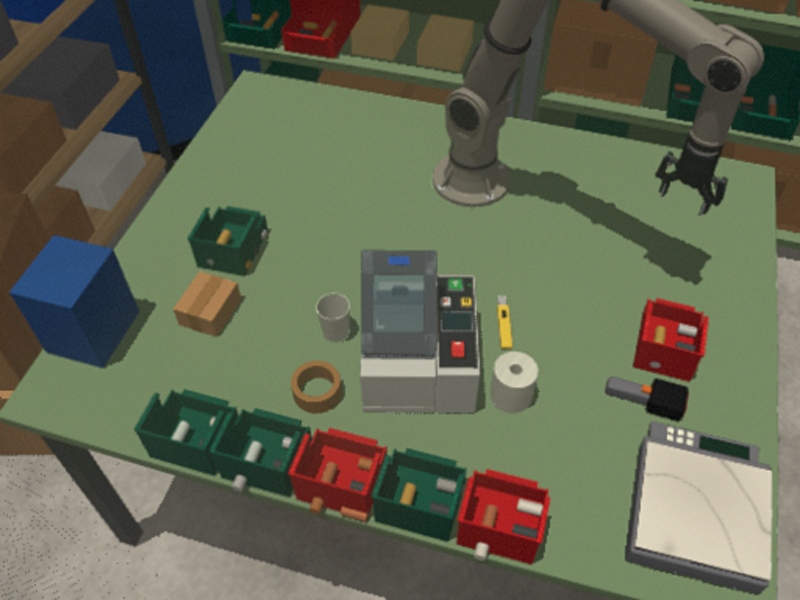

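The pictures show the printer with its cover open. In the top view (800×600) the green key is at (350,338), the yellow at (334,316), the white at (353,310), the red rocker at (328,254) and the blue mark at (403,287). In the scene view the blue mark is at (399,260), the green key at (456,284) and the rocker at (457,349). Next I triangulate these.

```bash
cat > h.py <<'E'
import cv2,numpy as np
from scipy.spatial.transform import Rotation as Rn
from scipy.optimize import least_squares
from station import robot, fingers, vision, workorder, recognise
def cam(name):
    k=vision.calibration(name)
    if name=="wrist":
        T=np.eye(4); T[:3,:3]=Rn.from_euler("xyz",robot.current_eef_rot(),degrees=True).as_matrix(); T[:3,3]=robot.current_tool_pos()
        E=np.linalg.inv(T@k["T_tool_cam"])
    else: E=k["extrinsics"]
    return k["mtx"],k["k1"],E
def proj(c,P):
    K,k1,E=c; p=E[:3,:3]@np.asarray(P)+E[:3,3]; s=np.array([p[0],-p[1]])/-p[2]
    s=s*(1+k1*s@s); return np.array([K[0,0]*s[0]+K[0,2],K[1,1]*s[1]+K[1,2]])
def ray(c,uv):
    K,k1,E=c; s=cv2.undistortPoints(np.array([[uv]],float),K,np.array([k1,0,0,0,0]))[0,0]
    R=E[:3,:3]; return -R.T@E[:3,3], R.T@np.array([s[0],-s[1],-1])
def onz(c,uv,z):
    o,d=ray(c,uv); return o+d*(z-o[2])/d[2]
HUE={"green":((45,85),120,60),"yellow":((20,33),130,120),"red":((0,8),150,100),"blue":((105,130),140,60)}
def blob(im,col,near,r):
    hsv=cv2.cvtColor(im,cv2.COLOR_RGB2HSV); (a,b),s,v=HUE[col]
    m=cv2.inRange(hsv,(a,s,v),(b,255,255)); w=np.zeros_like(m); cv2.circle(w,tuple(int(x) for x in near),r,255,-1)
    n,l,st,ce=cv2.connectedComponentsWithStats(m&w)
    if n<2: return None
    i=1+np.argmax(st[1:,4]); return ce[i],int(st[i,4]),st[i,:4].tolist()
E
python3 - <<'E'
from h import *
px={"top":dict(green=(224,216),yellow=(213.7,202),red=(210,162.5),blue=(258,184)),
"scene":dict(green=(292,182),yellow=(298,193),red=(293,223.5),blue=(255,167))}
C={};B={}
for c in px:
    im=vision.grab_frame(c); C[c]=cam(c)
    for k,p in px[c].items():
        b=blob(im,k,p,12 if k=="blue" else 9); print(c,k,b); B[c,k]=b[0] if b else np.array(p)
for k in px["top"]:
    f=lambda P:np.r_[proj(C["top"],P)-B["top",k],proj(C["scene"],P)-B["scene",k]]
    s=least_squares(f,[.55,.05,.17]); print(k,s.x.round(4),s.fun.round(2), [onz(C[c],B[c,k],.156).round(4) for c in px])
E
```

```text
top green (array([221.13636364, 216.27272727]), 22, [220, 212, 4, 9])
top yellow (array([212.8125    , 202.35416667]), 48, [210, 199, 7, 8])
top red (array([209.5959596 , 162.55555556]), 99, [205, 157, 10, 12])
top blue (array([258.37735849, 182.77358491]), 53, [252, 180, 14, 7])
scene green (array([291.        , 181.87096774]), 31, [287, 179, 9, 6])
scene yellow (array([297.94285714, 192.71428571]), 35, [295, 190, 7, 6])
scene red (array([292.44594595, 223.67567568]), 74, [289, 218, 8, 11])
scene blue (array([254.66101695, 166.20338983]), 59, [249, 164, 13, 5])
green [0.4974 0.0785 0.1522] [ 1.12 -0.23  1.24  0.05] [array([0.4963, 0.0817, 0.156 ]), array([0.5015, 0.0751, 0.156 ])]
yellow [0.5388 0.1078 0.1545] [-0.02  0.   -0.03 -0.  ] [array([0.5386, 0.1076, 0.156 ]), array([0.54  , 0.1081, 0.156 ])]
red [0.663  0.1203 0.1533] [-0.11  0.02 -0.11 -0.  ] [array([0.6624, 0.1198, 0.156 ]), array([0.6648, 0.121 , 0.156 ])]
blue [ 0.5771 -0.0263  0.2812] [-0.03  0.01 -0.03 -0.  ] [array([ 0.5999, -0.0309,  0.156 ]), array([ 0.4686, -0.0601,  0.156 ])]
```

Run:
```python
from h import *
print(robot.current_eef_rot())
for yaw in (14.6,-165.4):
    for z in (.36,.40): print(yaw,z,robot.inverse_kinematics([.57,.04,z],[180,0,yaw]))
fingers.gripper_to(0.0,40)
robot.move_to([.57,.04,.38],[180,0,14.6])
c=cam("wrist"); im=vision.grab_frame("wrist")
cv2.imwrite("pics/w0.png",cv2.resize(im[:,:,::-1],(800,600),interpolation=cv2.INTER_CUBIC))
np.save("w0.npy",im); np.save("w0E.npy",c[2])
for k,P in dict(green=(.498,.0755,.156),yellow=(.5388,.1078,.156),red=(.663,.1203,.156),blue=(.5771,-.0263,.2812)).items():
    print(k,proj(c,P).round(1),blob(im,k,proj(c,P),30))
for n in ("feed_top","power_on","cover_press","pause_top","cancel_top"): print(n,[(np.round(d["rect"],1).tolist(),round(d["p"],2)) for d in recognise(n,"wrist")[:2]])
print(robot.current_time_s(),robot.current_tool_pos(),robot.current_eef_rot(),robot.current_contact_force(),robot.current_finger_gap())
```

```text
[1.79997880e+02 2.90556900e-03 1.57440695e+02]
14.6 0.36 [-33.23330846  21.71822326  41.6580132   70.85476946 -14.25240164
  92.49353138 -69.6926814 ]
14.6 0.4 [-32.38778386  22.12523856  42.39737636  64.83328035 -14.86596309
  98.17539148 -69.72470622]
-165.4 0.36 [-24.65685126  19.86969999  27.95022135  70.5023706   -9.17092631
  91.76947446 106.17709377]
-165.4 0.4 [-24.48619826  20.3277387   29.0358112   64.49299336  -9.79035071
  97.4509756  106.33131578]
green [211.5 209.6] (array([212.26206897, 209.0183908 ]), 435, [200, 199, 25, 22])
yellow [191. 170.] (array([190.74100719, 170.28417266]), 278, [181, 162, 20, 18])
red [202.9  50.4] (array([202.27251462,  51.64912281]), 855, [189, 34, 27, 37])
blue [346.  210.2] (array([344.07142857, 211.47932331]), 1064, [317, 201, 56, 21])
feed_top [([211.8, 210.9, 25.7, 20.6], 0.92), ([304.6, 126.8, 291.3, 247.5], 0.29)]
power_on [([201.2, 51.9, 26.5, 38.3], 0.65)]
cover_press [([345.4, 139.3, 205.0, 213.4], 0.57)]
pause_top [([189.8, 171.1, 21.3, 20.9], 0.58)]
cancel_top [([229.6, 169.9, 19.2, 13.7], 0.81), ([433.1, 173.7, 10.7, 37.7], 0.41)]
4.1333 [0.56995389 0.04048756 0.37987338] [-1.79993789e+02  1.29491935e-02  1.46526074e+01] [0.0997023  0.07539075 0.32779932] 0.004647854614365052
```

View pics/w0.png

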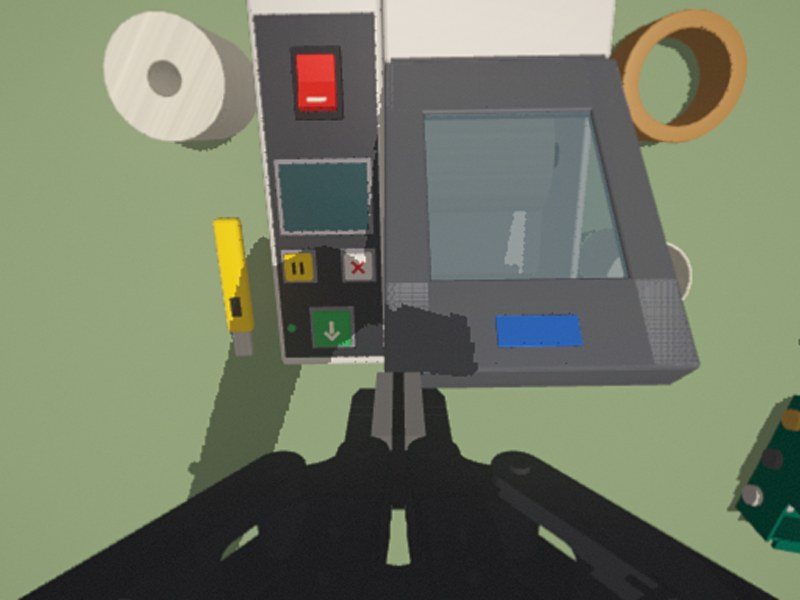

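Run:
```python
from h import *
k=vision.calibration("wrist"); W=(k["mtx"],k["k1"],np.load("w0E.npy")); T=cam("top"); S=cam("scene")
obs=[(W,"feed",(212.3,209.8),1),(W,"pause",(190.8,170.5),1),(W,"cancel",(229.3,171),1),(W,"rock",(202.6,52.3),1),(W,"blue",(344.6,211.5),1),
(T,"pause",(212.9,202.3),1),(T,"rock",(209.6,162.6),1),(T,"blue",(258.4,182.8),1),(S,"pause",(297.9,192.7),1),(S,"rock",(292.4,223.7),1),(S,"blue",(254.7,166.2),1),(S,"feed",(291.8,181.9),.6)]
def pts(q):
    fx,fy,yaw,rx,ry,hx,hy,a=q; u=np.array([np.cos(yaw),np.sin(yaw),0]); v=np.array([-u[1],u[0],0]); z=np.array([0,0,1])
    f=np.array([fx,fy,.156]); h=f+hx*u+hy*v; h[2]=.14
    return dict(feed=f,pause=f+.048*u+.021*v,cancel=f+.048*u-.021*v,rock=f+rx*u+ry*v,hinge=h,blue=h+(-.192*np.cos(a)+.01*np.sin(a))*u+(.192*np.sin(a)+.01*np.cos(a))*z)
F={id(W):340/.33,id(T):429/1.3,id(S):497/1.6}
def res(q):
    P=pts(q); return np.concatenate([w*(proj(c,P[n])-p)/F[id(c)]*1000*(2 if c is W else 1) for c,n,p,w in obs])
s=least_squares(res,[.498,.0755,.255,.168,0,.17,-.118,.76])
print(s.x.round(4),np.degrees(s.x[2])); print(s.fun.reshape(-1,2).round(2))
for n,p in pts(s.x).items(): print(n,p.round(4))
np.save("q.npy",s.x)
```

```text
[ 0.4975  0.075   0.2532  0.1705  0.0026  0.1815 -0.1173  0.7714] 14.505282140441132
[[-0.96  0.7 ]
 [ 1.12 -0.5 ]
 [-0.66 -1.18]
 [ 0.3  -1.23]
 [ 0.56 -0.58]
 [-0.05  0.09]
 [-0.46  0.43]
 [-0.6   1.13]
 [-0.22 -1.08]
 [ 0.11 -2.67]
 [ 0.51 -0.61]
 [-1.03 -1.8 ]]
feed [0.4975 0.075  0.156 ]
pause [0.5387 0.1074 0.156 ]
cancel [0.5492 0.0667 0.156 ]
rock [0.6618 0.1202 0.156 ]
hinge [0.7025 0.0069 0.14  ]
blue [ 0.576  -0.0259  0.281 ]
```

```bash
cat >> h.py <<'E'
def setup():
    fx,fy,yaw,rx,ry,hx,hy,a=np.load("q.npy"); u=np.array([np.cos(yaw),np.sin(yaw),0]); v=np.array([-u[1],u[0],0])
    f=np.array([fx,fy,.156]); h=f+hx*u+hy*v; h[2]=.14
    return f,u,v,h,yaw,a,rx,ry
Z=np.array([0,0,1.])
def cover(a,g,tilt):   # TCP pose: tip at gap g off the mark along the cover normal, tool pitched by tilt
    f,u,v,h,yaw,_,_,_=setup(); n=np.sin(a)*u+np.cos(a)*Z
    t=h+.192*(-np.cos(a)*u+np.sin(a)*Z)+(.01+g)*n
    d=-np.sin(tilt)*u-np.cos(tilt)*Z
    return t-.017*d,[180,np.degrees(tilt),np.degrees(yaw)]
E
python3 - <<'E'
from h import *
a0=setup()[5]
for k in (1,.8,.6,.4,.2):
    if all(robot.inverse_kinematics(*cover(a,g,k*a)) is not None for a,g in ((a0,.04),(a0,0),(.5,0),(.25,0),(0,0))): break
print("k",k)
robot.move_to(*cover(a0,.04,k*a0)); print(robot.current_time_s(),robot.current_contact_force())
p,o=cover(a0,-.012,k*a0); hit=robot.line_to(p,o,velocity=.04,f_stop=2.5)
print(hit,robot.current_tool_pos()-cover(a0,0,k*a0)[0],robot.current_contact_force(),robot.current_time_s())
for a in (.6,.45,.3,.18,.1):
    if a<a0: 
        hit=robot.line_to(*cover(a,-.002,k*a),velocity=.08,f_stop=20); print(a,hit,robot.current_contact_force().round(1) if hasattr(robot.current_contact_force(),'round') else robot.current_contact_force(),robot.current_time_s())
        if hit: break
c=vision.grab_frame("scene"); cv2.imwrite("pics/s1.png",cv2.resize(c[90:290,150:400,::-1],(750,600),interpolation=cv2.INTER_CUBIC))
E
```

```text
k 0.4
4.6 [-0.0683522   0.2303517   2.00855113]
False [-0.00791923 -0.00202802 -0.00872838] [0.37897863 1.14068469 0.93747279] 6.05
0.6 False [0.5 0.4 0.1] 6.4917
0.45 False [ 0.3 -0.2  0.8] 7.0083
0.3 False [-0.6  0.4 -0.7] 7.525
0.18 False [-0.3 -0.4  0.5] 7.9667
0.1 False [ 0.3 -1.7 -0.1] 8.3083
```

View pics/s1.png

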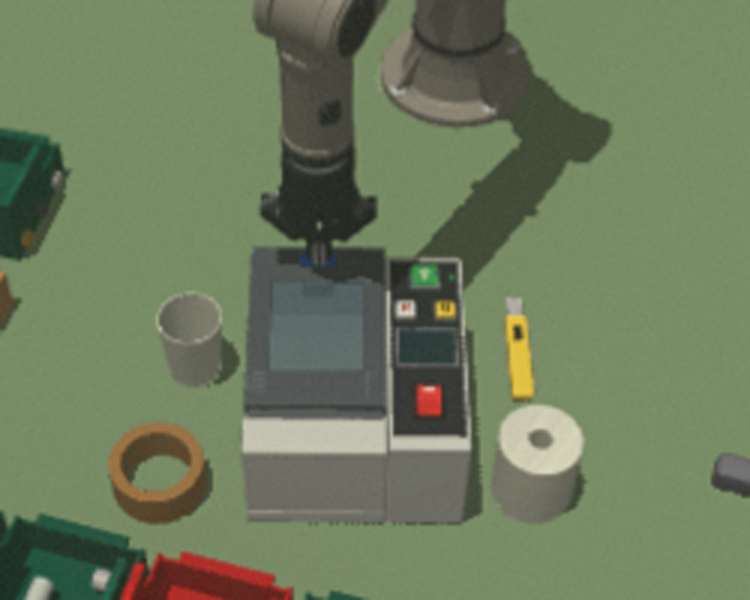

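The cover has followed down, and the fingertips rest on the blue mark at crop (320,258). Now the catch press.

Run:
```python
from h import *
p,o=cover(0,-.008,0)
hit=robot.line_to(p,o,velocity=.03,f_stop=24)
print(hit,robot.current_contact_force(),"tip z",robot.current_tool_pos()[2]-.017,robot.current_time_s())
robot.line_to(cover(0,.06,0)[0],velocity=.12)
f,u,v,h,yaw,_,rx,ry=setup()
robot.move_to(f-.09*u-.02*v+.22*Z,[180,0,np.degrees(yaw)])
c=cam("wrist"); im=vision.grab_frame("wrist"); cv2.imwrite("pics/w1.png",cv2.resize(im[:,:,::-1],(800,600),interpolation=cv2.INTER_CUBIC))
np.save("w1E.npy",c[2])
for n,P in dict(green=f,yellow=f+.048*u+.021*v,red=f+rx*u+ry*v,blue=h-.192*u+.01*Z).items(): print(n,proj(c,P).round(1),blob(im,n,proj(c,P),32))
print(robot.current_time_s())
```

```text
True [-2.13566589  0.18207697  7.23210128] tip z 0.15001978444454694 9.0
green [235.1  71.2] (array([235.42835131,  71.52542373]), 649, [222, 58, 28, 29])
yellow [212.1  17.8] (array([211.10983982,  19.11441648]), 437, [201, 8, 21, 24])
red [ 228.1 -144.9] None
blue [349.6  82.2] (array([350.67973856,  81.75816993]), 612, [331, 74, 40, 17])
10.5083
```

View pics/w1.png

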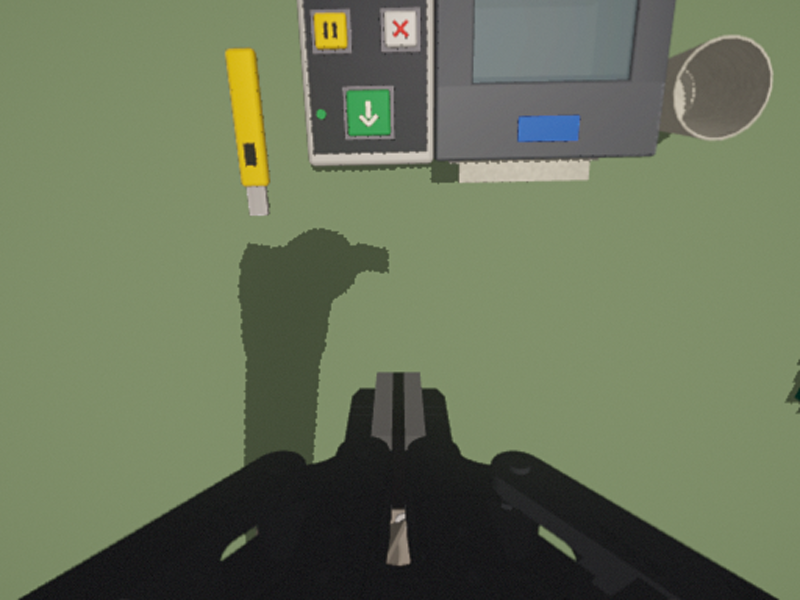

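Picture: cover level and flush, with the blue mark at (548,128) where the shut model predicts it. The tip bottomed at z = 0.150, so the catch is shut. Rocker next.

Run:
```python
from h import *
f,u,v,h,yaw,_,rx,ry=setup()
r=f+(rx-.0115)*u+(ry-.001)*v
O=None
for y in (yaw-np.pi/2,yaw+np.pi/2,yaw):
    o=[180,0,np.degrees(y)]
    tcp=lambda zt: np.array([r[0],r[1],zt+.017])
    if all(robot.inverse_kinematics(tcp(z),o) is not None for z in (.25,.2,.15)):
        O=o; break
print(O)
robot.move_to(f+.0*u+.14*Z,O)
robot.move_to(tcp(.19),O); print(robot.current_time_s(),robot.current_contact_force())
robot.line_to(tcp(.166),velocity=.06)
hit=robot.line_to(tcp(.150),velocity=.02,f_stop=13)
print(hit,robot.current_tool_pos()[2]-.017,robot.current_contact_force(),robot.current_time_s())
robot.line_to(tcp(.20),velocity=.1)
w=[180,0,np.degrees(yaw)]
robot.move_to(f+.06*u-.02*v+.17*Z,w)
c=cam("wrist"); im=vision.grab_frame("wrist"); cv2.imwrite("pics/w2.png",cv2.resize(im[:,:,::-1],(800,600),interpolation=cv2.INTER_CUBIC))
for n,P in dict(green=f,yellow=f+.048*u+.021*v,red=f+rx*u+ry*v).items(): print(n,proj(c,P).round(1),blob(im,n,proj(c,P),32))
print(robot.current_time_s())
```

```text
[180, 0, np.float64(-75.49471785955888)]
12.5417 [-0.80120042 -0.5137857   0.42243689]
True 0.15531266926309734 [-0.43031905 -0.3626534   3.88938646] 13.6917
green [235.7 229.1] (array([235.35778175, 227.1431127 ]), 559, [222, 216, 28, 26])
yellow [212.7 183.5] (array([211.79831933, 183.36694678]), 357, [201, 174, 22, 20])
red [228.6  43.8] (array([227.68071313,  44.03160454]), 1234, [212, 23, 31, 45])
15.65
```

View pics/w2.png

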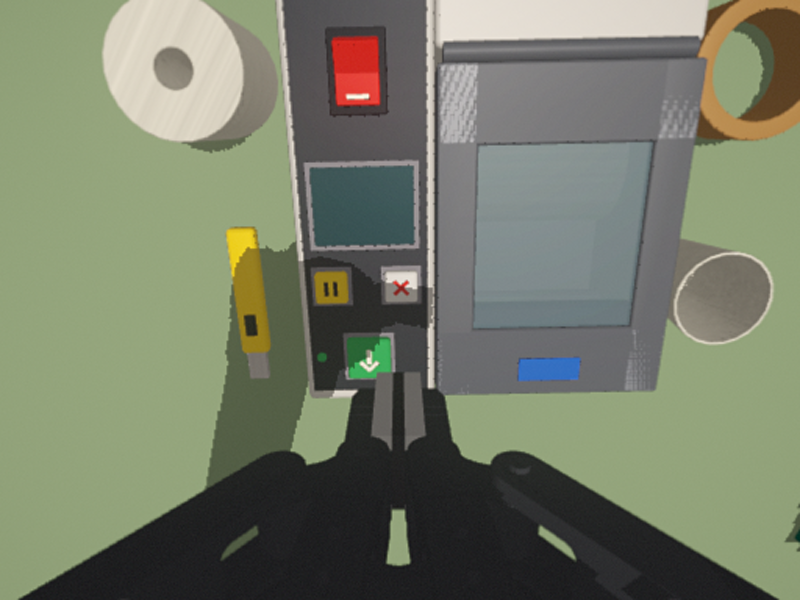

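Picture: the front half of the rocker (357,90) now lies level with its rear half raised, so it is on. The cover is flush, and the green key is at (369,357) as modelled. Feed key next.

Run:
```python
from h import *
f,u,v,h,yaw,*_=setup()
o=[180,0,np.degrees(yaw)-90]; tcp=lambda z: np.array([f[0],f[1],z+.017])
robot.move_to(tcp(.19),o); robot.line_to(tcp(.160),velocity=.06)
F0=robot.current_contact_force()[2]
hit=robot.line_to(tcp(.1495),velocity=.012,f_stop=14)
t0=robot.current_time_s(); z=robot.current_tool_pos()[2]-.017
robot.pause(.1); Fs=[robot.current_contact_force()[2]-F0]
print(hit,z,F0,Fs,t0)
if Fs[0]<8:
    robot.line_to(tcp(z-.0008),velocity=.01,f_stop=12); robot.pause(.1); Fs.append(robot.current_contact_force()[2]-F0); print("deeper",robot.current_tool_pos()[2]-.017,Fs)
t1=robot.current_time_s()
for _ in range(5): robot.pause(.46); Fs.append(robot.current_contact_force()[2]-F0)
print(np.round(Fs,1),robot.current_tool_pos()[2]-.017,robot.current_time_s()-t1)
robot.line_to(tcp(.21),velocity=.1)
robot.move_to(f-.09*u-.02*v+.22*Z,[180,0,np.degrees(yaw)])
c=cam("wrist"); im=vision.grab_frame("wrist")
for n,P in dict(green=f,yellow=f+.048*u+.021*v,blue=h-.192*u+.01*Z).items(): print(n,proj(c,P).round(1),blob(im,n,proj(c,P),32))
print(robot.current_time_s())
```

```text
True 0.15230447736148522 0.07181243313090854 [np.float64(4.649816926607809)] 18.375
deeper 0.15211825869482903 [np.float64(4.649816926607809), np.float64(5.78439524662952)]
[4.6 5.8 6.  4.7 6.2 6.4 5.5] 0.15214076495226903 2.2917000000000023
green [235.4  71.3] (array([235.73795181,  71.45783133]), 664, [222, 58, 28, 29])
yellow [212.4  18.1] (array([211.56392694,  19.61187215]), 438, [201, 8, 22, 24])
blue [349.8  82.2] (array([350.7875817 ,  81.81045752]), 612, [332, 74, 39, 17])
23.15
```

The hold force averaged only about 5.7 N (6 N means fully down), so it is not certain the key was bottomed. I'll repeat the press with a firmer hold.

Run:
```python
from h import *
f,u,v,h,yaw,*_=setup()
o=[180,0,np.degrees(yaw)-90]; tcp=lambda z: np.array([f[0],f[1],z+.017])
robot.move_to(tcp(.19),o); robot.line_to(tcp(.160),velocity=.06)
F0=np.mean([robot.current_contact_force()[2] for _ in range(5)])
def F(n=6):
    a=[]
    for _ in range(n): robot.pause(.03); a.append(robot.current_contact_force()[2]-F0)
    return np.mean(a)
z=.1522; robot.line_to(tcp(z),velocity=.012,f_stop=25)
while (x:=F())<10 and z>.1490:
    print(round(z,5),round(x,1),round(robot.current_tool_pos()[2]-.017,5)); z-=.0003; 
    if robot.line_to(tcp(z),velocity=.01,f_stop=20): print("stop")
t1=robot.current_time_s(); Fs=[x]+[F(10) for _ in range(8)]
print(z,np.round(Fs,1),robot.current_tool_pos()[2]-.017,robot.current_time_s()-t1)
robot.line_to(tcp(.21),velocity=.1)
robot.move_to(f+.04*u-.02*v+.20*Z,[180,0,np.degrees(yaw)])
c=cam("wrist"); im=vision.grab_frame("wrist"); cv2.imwrite("pics/w3.png",cv2.resize(im[:,:,::-1],(800,600),interpolation=cv2.INTER_CUBIC))
for n,P in dict(green=f,yellow=f+.048*u+.021*v,blue=h-.192*u+.01*Z).items(): print(n,proj(c,P).round(1),blob(im,n,proj(c,P),32))
print(robot.current_time_s())
```

```text
0.1522 5.6 0.15271
0.1519 5.5 0.15244
0.1516 5.7 0.15217
0.1513 7.4 0.15211
0.151 9.1 0.15209
0.15070000000000003 [10.6 10.5 10.6 10.4 10.4 10.6 10.3 10.7 10.2] 0.1520710475530273 2.666599999999999
green [236.7 199.7] (array([237.06118547, 198.76290631]), 523, [224, 187, 26, 25])
yellow [215.3 155.8] (array([214.4491018 , 155.98502994]), 334, [205, 147, 20, 19])
blue [343.9 206.6] (array([345.03238866, 206.62145749]), 494, [327, 200, 37, 14])
33.1417
```

View pics/w3.png

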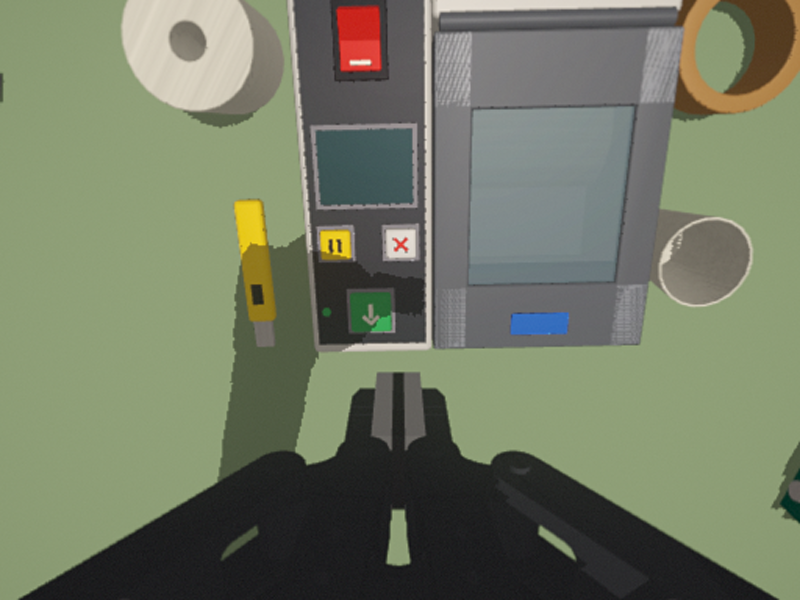

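Force climbed to a steady 10.5 N at constant z, so the key was bottomed for 2.7 s and then released. The picture shows the cover flush, the rocker on (359,40), all keys up, and the printer and other items where they were.

```bash
python3 -c "
from station import workorder
print(workorder.close_job())"
```

```text
the job is handed in; nothing more can be done
None
```

The cover is latched shut, the rocker is on, and the green key was held fully down for over two seconds and released (pressed twice, since the first hold may not have bottomed); the job is handed in, its verdict not shown.

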